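Load the button press and index its die tray under the ram

TASK

Take the largest of the three button backs from the wooden strip and seat it stud-down, flat on the raised pad with the hole on the press's die tray (the die next to the tray's handle). Then grip the tray by its handle and slide it in under the ram until you feel the ball catch drop into the notch that centres this die, and finish there: the program ends while still gripping the handle and holding the tray at that notch, ready for the stroke. Leave the other things on the bench where they are.

Things in the scene. Friction and masses are not known exactly. Their poses are not given: they have to be found in the camera images.
- press: Grey bench press for covering buttons, fixed. Origin: underside of its base, straight below the ram axis; +x: the way the die tray slides in. Base x -220 to 170, y -75 to 125, 22 mm high; column at y 65 to 121, x within 47 mm. Above the origin hang the upper die (56 mm across, underside at 97 mm) and, from 160 mm up, nose and arm (72 mm wide in x); raised lever up to 510 mm over the column.
- tray (a joint): Steel die tray 315 x 68 x 12 mm, top 34 mm above the bench, sliding along press x. In m: 0 = cup die (62 mm across, far end) under the ram, in its own notch; grows as the tray goes in; 0.130 = raised pad under the ram, ball in its notch. Stops at -0.006 and 0.150. It slides with 1 to 2 N; the notch draws it in (up to 8 N) over the last 5 mm; pushing on past it takes 10 N.
- die_pad (a point): Centre of the top of the raised pad on the tray: steel post 38 mm across, top 60 mm above the bench, 26 mm above the tray (its lowest 6 mm a foot 54 mm across), with a central hole 14 mm wide, 18 mm deep for the stud. It lies 110 mm further in (press +x) than the handle; the cup die 130 mm further in again. Outside the ram's overhang at the start. Axes as the press.
- handle (a point): Grip point of the tray's handle, on its middle plane, 64 mm above the bench. The handle: upright slab with dark wooden scales, 34 mm long along the sliding direction, 20 mm thick across it, from the tray's top (34 mm) to 78 mm above the bench. Pinch it from above across the 20 mm; its two gripped faces are tray_c0 (press +y) and tray_c1 (-y). Axes as the press.
- strip: Wooden strip 235 mm long (its x), 30 mm wide (its y), 35 mm tall, fixed; origin at the centre of its underside. Three holes 11 mm wide, 18 mm deep along its middle at x = -75, 0 and +75 mm, each holding a button back stud-down.
- big_back: The largest button back, steel: disc 44 mm across, 6 mm thick, on a stud 9 mm thick, 12 mm long, chamfered tip; about 30 g, loose. Origin at the stud's tip, z up through the disc. In the strip the disc lies on the strip's top (underside 35 mm above the bench) and overhangs both sides by 7 mm. Which hole it is in varies.
- big_back_disc (a point): Centre of the underside of the largest back's disc, 12 mm above the stud's tip. It meets point die_pad when the back is seated.
- mid_back: Middle button back, same shape, disc 34 mm across, in another hole of the strip; origin at the stud's tip; loose, to be left where it is
- small_back: Smallest button back, disc 26 mm across, in the remaining hole of the strip; origin at the stud's tip; loose, to be left where it is
- cone: Blue-grey cone of thread, 72 mm across, 135 mm tall, standing; origin at the centre of its foot; loose, to be left where it is
- spool: Ochre thread spool, 40 mm across, 48 mm tall, standing beyond the strip; origin at the centre of its foot; loose, to be left where it is
- spool_white: Off-white thread spool, 40 mm across, 48 mm tall, standing between the strip and the press; origin at the centre of its foot; loose, to be left where it is
- shears: Tailor's shears lying flat, 220 mm long, 10 mm thick; origin near the pivot, blades towards its +x; loose, to be left where it is
- tape: Round white tape-measure case, 54 mm across, 18 mm tall; origin at the centre of its underside; loose, to be left where it is
- pin_dish: White china pin dish, 88 mm across, 22 mm tall; origin at the centre of its underside; loose, to be left where it is
Mind the look-alikes: they are no part of the job. Leave any purple or turquoise look-alike of the big_back alone.

How it is judged:
On the way, in this order (a step that is already met when the one before it is completed fails the run):
1. the largest back sits stud-down, flat on the raised pad, let go, with the tray still drawn out (horizontal distance between big_back_disc and die_pad below 0.0045 m and z of big_back_disc in the frame of die_pad between -0.002 and 0.002 m and angle between big_back's own z axis and vertical below 0.08 rad and contact force between the fingers and big_back below 0.1 N and value of joint tray below 0.06 m), for 0.2 s.
2. the tray is on its way in, gripped by both sides of its handle (contact force between the fingers and tray_c0 above 1 N and contact force between the fingers and tray_c1 above 1 N and value of joint tray between 0.06 and 0.124 m), for 0.05 s.
3. the tray is at the pad's notch, gripped by its handle (contact force between the fingers and tray_c0 above 1 N and contact force between the fingers and tray_c1 above 1 N and value of joint tray between 0.128 and 0.132 m and horizontal distance between big_back_disc and die_pad below 0.0045 m and z of big_back_disc in the frame of die_pad between -0.002 and 0.002 m and angle between big_back's own z axis and vertical below 0.08 rad), for 0.3 s.
At the end, for the whole second after the job is handed in: The tray stands still at the pad's notch (joint within 2 mm of 0.130) with both sides of its handle gripped by the fingers (over 1 N each); the largest back sits on the pad: within 4.5 mm of its centre, disc within 2 mm of the pad's top, upright within 0.08 rad, not touched by the fingers (all of step 3 and contact force between the fingers and big_back below 0.1 N and velocity of joint tray between -0.01 and 0.01 m/s); the arm keeps its last pose, push and grip.
It fails at once if one of the other loose things is moved by more than 30 mm (distance of any of mid_back, small_back, cone, spool, spool_white, shears, tape, pin_dish from where it was at the start of the episode above 0.03 m).
It also fails if it takes over 58 s, if anything falls off the work surface, if the arm or the gripper's body presses on something with over 40 N, if the wrist force passes 120 N, or if a joint passes its speed limit or range.

ROBOT

A 7-joint arm with a two-finger parallel gripper is mounted at the origin on the work surface. World frame = base frame: x ahead of the robot, y to its left, z up, the work surface at z = 0. Lengths are in m, angles in rad, forces in N, time in s.
With the tool pointing down it reaches from about 0.4 to 0.875 m from the base axis. Payload 19.3 kg.
Tool frame: the origin (TCP) lies at the very end of the fingers, on their centre line; the grasp point (between the pads) lies 19 mm behind it; z points along the fingers, y is the line along which they close (so a half turn about z gives the same grasp; the last joint's range is limited). The gripper opens to 85 mm and grips with 20 to 120 N. Pads are 22 mm wide; open, the fingers measure 114 mm over their backs; the gripper's body (76 mm by 85 mm) begins 54 mm behind the grasp point. The pads swing forward as they close: fully open they stand 13 mm farther back than shut.
Start: joints at [-1.205, 0.521, -0.036, 1.599, 0.021, 1.021, -0.113], TCP at [0.264, 0.567, 0.231] pointing down, gripper open.
Joint ranges: [-2.91, 2.91], [-0.3, 2.13], [-1.5, 1.42], [0.17, 2.43], [-1.26, 4.41], [0.16, 1.93], [-2.52, 2.52]. Speed limits (rad/s): [1.89, 1.89, 2.39, 2.39, 3.01, 3.01, 3.01].

INTERFACE

Orientations are given as [roll, pitch, yaw] about the fixed x, y, z axes, in that order (R = Rz(yaw) Ry(pitch) Rx(roll)).
In Python, from workcell import bot gives the robot as it stands.
- The arm moves only by the shell command python3 -m crank 'ROWS' [FORCE]. ROWS is a JSON object of lists of equal length, an entry for each row: "travel": the shift along the world's x, y, z in cm, a list of three; "turn": the turn, a rotation vector about the world's x, y, z in degrees, a list of three; "gripper": the closure, from 0 (fully open) to 1 (shut). A call has exactly 5 rows; each row is the pose to reach, as a shift and turn from the pose commanded when the call began; what a row does not reach only later rows make up. A row lasts 1/10 s, in which the tool goes at most 50 mm and 8.59 degrees, less where a joint would pass 70% of its speed; a pose out of reach is approached as far as the arm can. A call with a gripper value outside its range is refused whole. The fingers move at their own pace and stop on an object; FORCE is the grip in N (left out, the last holds). Time passes only in rows, so rows that repeat a pose let the fingers close, or fill a call up. It gives the time, the measured TCP pose, the force, the opening and the grip force at its end, in the units of the state.
- bot.observe(): the state, without advancing time (a new reading comes with each control period).
- bot.grab_frame(name): name is "scene" or "top" or "wrist"; returns a dict with "pixels" (400x640x3 uint8, red, green, blue), "fx", "fy", "cx", "cy" (pixels), "dist" ([k1, k2, p1, p2, k3] as OpenCV has them; the pictures are not rectified), "extrinsics" (4x4, takes a point from world to camera coordinates). Camera axes: x right, y down, z forward; pixel columns grow to the right and rows downward; lengths in m; the calibration is good to about 2 mm. A picture is of the moment at which its call begins. There is no depth.
- bot.job_done(): hands the job in; it is judged then, once.
The state is a dict: "clock": time; "qpos": joint angles; "qd": joint speeds; "joint_efforts": joint torques, N m; "position": TCP position; "tool_rot": TCP orientation; "force": force on the tool from outside, world axes, zero at the start; "moment": the same for the moment, N m; "grip_width": finger opening in m; "finger_force": force on a finger pad.
Only numpy, scipy, OpenCV 4.12 (cv2) and the standard library are available. Lean on these libraries where they do the work, as an engineer would, in place of code of your own. Each camera call takes 0.05 s, during which the arm holds its last target. There are 200 camera calls.

## Working session

There is one attempt and no reset: what is moved stays moved. The work goes in short steps, Python scripts to look and compute and a shell command to move; the robot and the scene stay as the last step left them, time stands still between calls to the robot, and variables do not carry over. Pictures are saved under pics/ and viewed, at most 13 in all, crops included, and the job is handed in when it is done.

```bash
ls; mkdir -p pics
python3 - <<'E'
from workcell import bot
import cv2,numpy as np,pickle
s=bot.observe();print({k:np.round(s[k],3).tolist() for k in s})
for n in("scene","top"):
    f=bot.grab_frame(n);pickle.dump(f,open(f"{n}0.pkl","wb"))
    cv2.imwrite(f"pics/{n}0.png",f["pixels"][:,:,::-1]);print(n,f["fx"],f["cx"],f["cy"],f["dist"],np.round(f["extrinsics"],3).tolist())
E
```

```text
pics
{'clock': 0.0, 'qpos': [-1.205, 0.522, -0.036, 1.6, 0.021, 1.021, -0.113], 'qd': [0.001, 0.001, -0.002, 0.002, 0.001, -0.002, 0.001], 'joint_efforts': [0.0, -92.709, 1.98, -36.995, 0.018, 0.008, 0.0], 'position': [0.264, 0.566, 0.231], 'tool_rot': [-3.14, 0.0, 2.706], 'force': [0.895, 0.233, -0.548], 'moment': [-0.001, 0.027, 0.016], 'finger_force': 0.0, 'grip_width': 0.085}
scene 368.5165561730001 321.7498023224747 196.51536611235656 [0.011761 0.       0.       0.       0.      ] [[0.165, 0.986, 0.012, -0.085], [0.551, -0.082, -0.83, -0.277], [-0.818, 0.144, -0.557, 1.646], [0.0, 0.0, 0.0, 1.0]]
top 419.7552680552662 319.2350778701466 196.47552550267412 [-0.05757915  0.          0.          0.          0.        ] [[0.022, -1.0, -0.016, -0.032], [-0.983, -0.019, -0.181, 0.611], [0.181, 0.02, -0.983, 1.153], [0.0, 0.0, 0.0, 1.0]]
```

View pics/scene0.png

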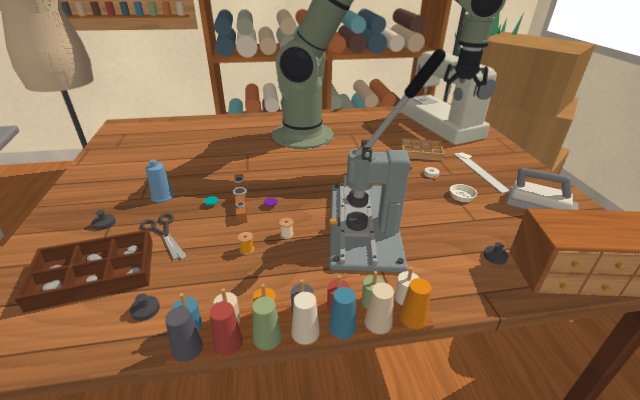

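View pics/top0.png

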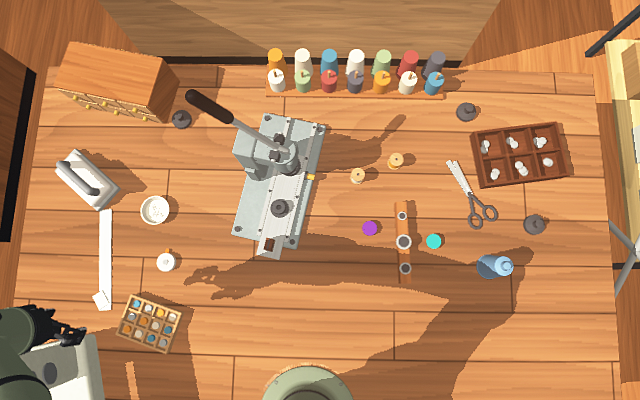

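The scene view shows the strip at (240,200) and the press at (370,220). The top view shows the strip along column ~403, with discs at (402,215), (403,241) and (405,268); the middle one looks largest. The pad is at (280,208), the handle at (268,245), and the purple and turquoise decoys at (370,228) and (434,241).

```bash
cat > h.py <<'E'
import numpy as np,cv2,pickle
def ray(f,uv):
    K=np.array([[f["fx"],0,f["cx"]],[0,f["fy"],f["cy"]],[0,0,1]])
    n=cv2.undistortPoints(np.array(uv,float).reshape(-1,1,2),K,np.array(f["dist"],float)).reshape(-1,2)
    E=np.array(f["extrinsics"]);R,t=E[:3,:3],E[:3,3]
    return -R.T@t,np.c_[n,np.ones(len(n))]@R
def plane(f,uv,z):
    c,d=ray(f,uv);return c+d*((z-c[2])/d[:,2])[:,None]
def tri(f1,u1,f2,u2):
    c1,d1=ray(f1,[u1]);c2,d2=ray(f2,[u2]);d1,d2=d1[0],d2[0]
    s=np.linalg.lstsq(np.c_[d1,-d2],c2-c1,rcond=None)[0]
    a,b=c1+s[0]*d1,c2+s[1]*d2
    return (a+b)/2,np.linalg.norm(a-b)
def proj(f,P):
    K=np.array([[f["fx"],0,f["cx"]],[0,f["fy"],f["cy"]],[0,0,1]]);E=np.array(f["extrinsics"])
    return cv2.projectPoints(np.array(P,float).reshape(-1,1,3),cv2.Rodrigues(E[:3,:3])[0],E[:3,3],K,np.array(f["dist"],float))[0].reshape(-1,2)
E
python3 - <<'E'
from h import *
f=pickle.load(open("top0.pkl","rb"))
print("discs",plane(f,[(402,215),(403,241),(405,268)],.041).round(3).tolist())
print("pad",plane(f,[(280,208)],.06).round(3),"handle",plane(f,[(268,245)],.078).round(3))
p=f["pixels"]
cv2.imwrite("pics/topcrop.png",np.hstack([cv2.resize(p[180:290,225:335],(396,396),interpolation=2),cv2.resize(p[190:290,350:450],(396,396),interpolation=2)])[:,:,::-1])
E
```

```text
discs [[0.565, -0.259, 0.041], [0.49, -0.261, 0.041], [0.414, -0.266, 0.041]]
pad [[0.575 0.092 0.06 ]] handle [[0.468 0.119 0.078]]
```

View pics/topcrop.png

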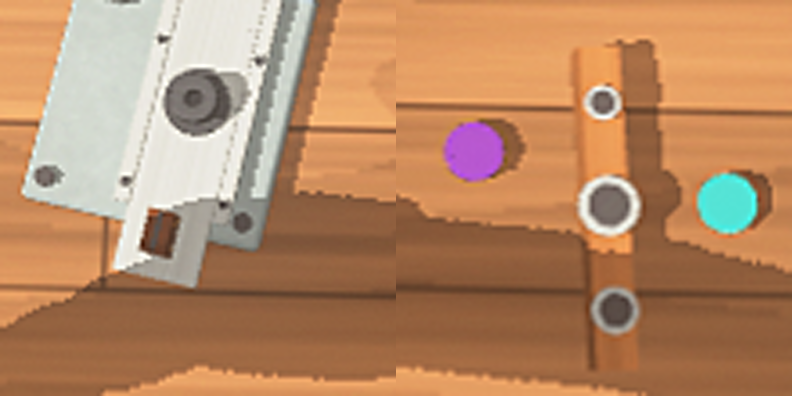

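The crop confirms that the middle back is the largest (centre ≈ top px (403.5,241.5)). The pad centre is at px ≈ (278.3,207.2) and the handle at ≈ (269,245). I'll move in over the pad, with wrist views on the way.

```bash
python3 -m crank '{"travel":[[2.7,-3.7,0.6],[5.4,-7.4,1.2],[8.1,-11.1,1.8],[10.8,-14.8,2.4],[13.5,-18.5,3]],"turn":[[0,0,3],[0,0,6],[0,0,9],[0,0,11],[0,0,11]],"gripper":[0,0,0,0,0]}' 30
python3 -m crank '{"travel":[[1.2,-4.6,0],[2.4,-9.2,0],[3.6,-13.8,0],[4.8,-18.4,0],[6,-23,0]],"turn":[[0,0,0],[0,0,0],[0,0,0],[0,0,0],[0,0,0]],"gripper":[0,0,0,0,0]}'
python3 -m crank '{"travel":[[1,-1,0],[2,-2,0],[3,-3,0],[4,-4,0],[4,-4,0]],"turn":[[0,0,0],[0,0,0],[0,0,0],[0,0,0],[0,0,0]],"gripper":[0,0,0,0,0]}'
python3 - <<'E'
from workcell import bot
from h import *
s=bot.observe();print(np.round(s["position"],4),np.round(s["tool_rot"],3),s["clock"])
f=bot.grab_frame("wrist");pickle.dump(f,open("w1.pkl","wb"));cv2.imwrite("pics/w1.png",f["pixels"][:,:,::-1])
print(proj(f,[[.575,.092,.06],[.468,.119,.078]]),f["fx"],ray(f,[(320,200)]))
E
```

```text
clock: 0.6
position: [0.3996, 0.3798, 0.2614]
tool_rot: [-3.141, -0.0, 2.899]
force: [0.8, 0.8, 0.8]
grip_width: 0.0854
finger_force: 0.0
clock: 1.1
position: [0.4589, 0.1496, 0.2613]
tool_rot: [3.142, -0.0, 2.898]
force: [1.3, -0.0, 0.1]
grip_width: 0.0853
finger_force: 0.0
clock: 1.6
position: [0.5, 0.1107, 0.261]
tool_rot: [-3.141, 0.0, 2.897]
force: [-0.6, 1.0, -0.3]
grip_width: 0.0849
finger_force: 0.0
[0.5    0.1107 0.261 ] [-3.141  0.     2.897] 1.6
[[318.59048751 233.68771292]
 [318.86116505 149.10346082]] 290.83903197632924 (array([0.42669719, 0.12887629, 0.4034672 ]), array([[ 0.29103586, -0.0672724 , -0.95436994]]))
```

View pics/w1.png

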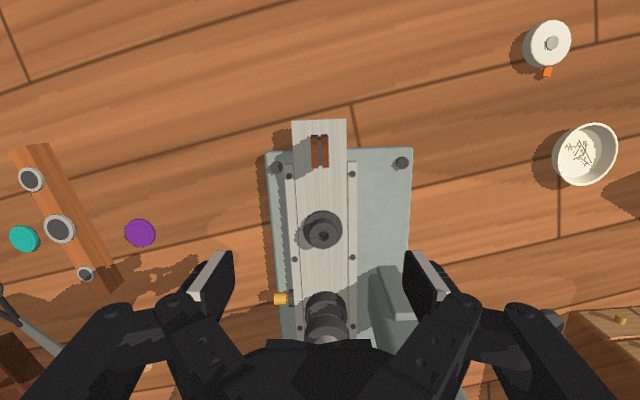

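The wrist view shows the pad top centred near (322,229), the handle's dark scales at (319,151), and the big back at (60,229) in the strip's middle hole. The decoys are at (140,233) and (24,238). Next I'll take a second viewpoint between the press and the strip for triangulation.

```bash
python3 -m crank '{"travel":[[-0.8,-5,0],[-1.6,-10,0],[-2.4,-15,0],[-3.2,-20,0],[-4,-24,0]],"turn":[[0,0,4],[0,0,8],[0,0,12],[0,0,16],[0,0,20]],"gripper":[0,0,0,0,0]}'
python3 -m crank '{"travel":[[0,-1,0],[0,-2,0],[0,-2,0],[0,-2,0],[0,-2,0]],"turn":[[0,0,0],[0,0,0],[0,0,0],[0,0,0],[0,0,0]],"gripper":[0.15,0.3,0.3,0.3,0.3]}'
python3 - <<'E'
from workcell import bot
from h import *
s=bot.observe();print(np.round(s["position"],4),np.round(s["tool_rot"],3),s["clock"],s["grip_width"])
f=bot.grab_frame("wrist");pickle.dump(f,open("w2.pkl","wb"))
g=pickle.load(open("w1.pkl","rb"))
P=[[.574,.093,.06],[.468,.119,.078],[.49,-.261,.041]]
out=[]
for k in(g,f):
    row=[]
    for u in proj(k,P):
        x,y=np.round(u).astype(int)-25;x=max(0,min(590,x));y=max(0,min(350,y));print(u.round(1),(x,y))
        row.append(cv2.resize(k["pixels"][y:y+50,x:x+50],(250,250),interpolation=0))
    out.append(np.hstack(row))
cv2.imwrite("pics/c12.png",np.vstack(out)[:,:,::-1])
E
```

```text
clock: 2.15
position: [0.4582, -0.1299, 0.2614]
tool_rot: [-3.142, 0.0, -3.033]
force: [0.6, 0.3, -0.6]
grip_width: 0.0854
finger_force: 0.0
clock: 2.65
position: [0.4592, -0.1471, 0.2612]
tool_rot: [3.141, -0.0, -3.035]
force: [0.2, -0.1, 0.0]
grip_width: 0.0594
finger_force: 0.0
[ 0.4592 -0.1471  0.2612] [ 3.141 -0.    -3.035] 2.65 0.05939578600246086
[319.2 232.8] (np.int64(294), np.int64(208))
[318.9 149.1] (np.int64(294), np.int64(124))
[ 59.4 228.9] (np.int64(34), np.int64(204))
[483.6 275.1] (np.int64(459), np.int64(250))
[535.5 208.5] (np.int64(511), np.int64(184))
[228.2 185.7] (np.int64(203), np.int64(161))
```

View pics/c12.png

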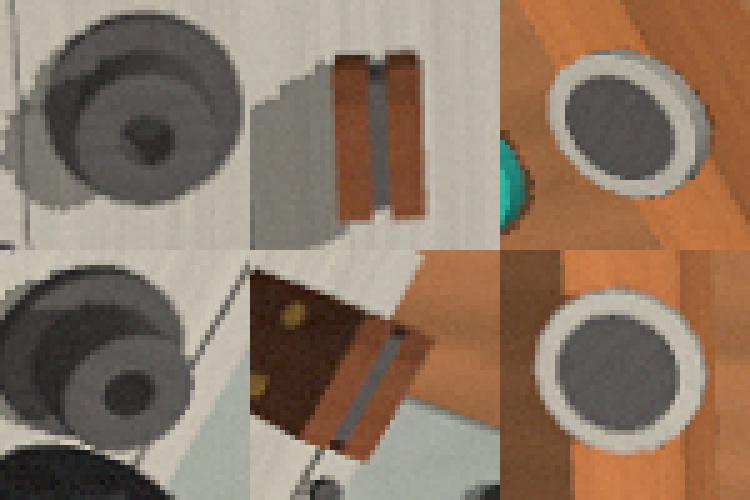

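Both crops show the pad's bore and top, the handle's top face, and the back's dark face inside a light rim. I'll refine these with masks and triangulate.

Run:
```python
from h import *
g=pickle.load(open("w1.pkl","rb"));f=pickle.load(open("w2.pkl","rb"));t=pickle.load(open("top0.pkl","rb"))
def blob(k,u,fn,r=25):
    x0,y0=int(u[0])-r,int(u[1])-r;x0=max(x0,0);a=k["pixels"][y0:y0+2*r,x0:x0+2*r].astype(int)
    m=fn(a).astype(np.uint8)
    n,l,st,c=cv2.connectedComponentsWithStats(m,connectivity=4)
    d=[np.hypot(*(c[i]+[x0,y0]-u)) if st[i,4]>8 else 99 for i in range(1,n)]
    i=1+int(np.argmin(d))
    cs,_=cv2.findContours((l==i).astype(np.uint8),0,cv2.CHAIN_APPROX_NONE)
    (cx,cy),sz,_=cv2.minAreaRect(cs[0]) if len(cs[0])<5 else cv2.fitEllipse(max(cs,key=len))
    return np.array([cx+x0,cy+y0]),st[i,4],np.round(sz,1)
grey=lambda a:(np.ptp(a,axis=2)<25)&(a.max(2)<125)
light=lambda a:(np.ptp(a,axis=2)<40)&(a.min(2)>125)
hole=lambda a:(a.max(2)<72)
for n,k,u in(("w1",g,(57.5,229.1)),("w2",f,(226.2,184.9)),("top",t,(403,241.5))):
    print(n,"dark",blob(k,u,grey,14)," hole..")
for n,k,u in(("w1",g,(323.1,235.3)),("w2",f,(484.3,278))):print(n,"bore",blob(k,u,hole,8))
print("back",tri(g,blob(g,(57.5,229.1),grey,14)[0],f,blob(f,(226.2,184.9),grey,14)[0]))
print("back t",plane(t,[blob(t,(403,241.5),grey,14)[0]],.041),plane(f,[blob(f,(226.2,184.9),grey,14)[0]],.041),plane(g,[blob(g,(57.5,229.1),grey,14)[0]],.041))
print("pad",tri(g,(323.1,235.3),f,(484.3,278)),plane(g,[(323.1,235.3)],.06),plane(f,[(484.3,278)],.06),plane(t,[(278.3,207.2)],.06))
print("handle",tri(g,(319.3,152.1),f,(534.3,211.3)),plane(g,[(319.3,152.1)],.078),plane(f,[(534.3,211.3)],.078),plane(t,[(268.9,244.7)],.078))
print("decoys",plane(t,[(370,228),(434,241)],.006))
```

```text
w1 dark (array([ 57.44208527, 229.1241436 ]), np.int32(344), array([17.4, 23.1]))  hole..
w2 dark (array([226.17025852, 185.11754799]), np.int32(436), array([21.6, 23.8]))  hole..
top dark (array([403.32872105, 241.15716267]), np.int32(75), array([8.6, 9.3]))  hole..
w1 bore (array([323.42707348, 235.54428101]), np.int32(75), array([8.5, 9.8]))
w2 bore (array([484.47965622, 278.16187191]), np.int32(74), array([ 7.9, 10. ]))
back (array([ 0.48947329, -0.26345717,  0.04153105]), np.float64(0.00023202853834385583))
back t [[ 0.48955063 -0.26216905  0.041     ]] [[ 0.48950808 -0.26358859  0.041     ]] [[ 0.48968084 -0.26408866  0.041     ]]
pad (array([0.57952925, 0.09688827, 0.05792788]), np.float64(3.2900071063018744e-05)) [[0.57859504 0.09708292 0.06      ]] [[0.57837664 0.09537942 0.06      ]] [[0.57764626 0.09698824 0.06      ]]
handle (array([0.47148346, 0.11864966, 0.07801797]), np.float64(0.0002642417972863317)) [[0.47135403 0.11866917 0.078     ]] [[0.4716226  0.11866073 0.078     ]] [[0.4690386  0.11686494 0.078     ]]
decoys [[ 0.52927309 -0.17045823  0.006     ]
 [ 0.49446199 -0.35901098  0.006     ]]
```

All heights agree with the text: back top 0.0415, pad 0.058–0.060, handle top 0.078, and handle to pad 0.109. Going for the grasp.

```bash
python3 -m crank '{"travel":[[0.8,-3.5,-2.5],[1.6,-7,-5],[2.4,-10,-8],[3,-11.6,-11],[3,-11.6,-12]],"turn":[[0,0,0],[0,0,0],[0,0,0],[0,0,0],[0,0,0]],"gripper":[0.3,0.3,0.3,0.3,0.3]}'
python3 -m crank '{"travel":[[0,0,-1.5],[0,0,-3],[0,0,-4],[0,0,-4],[0,0,-4]],"turn":[[0,0,0],[0,0,0],[0,0,0],[0,0,0],[0,0,0]],"gripper":[0.3,0.3,0.3,0.3,0.3]}'
python3 - <<'E'
from workcell import bot
from h import *
s=bot.observe();print(np.round(s["position"],4),np.round(s["tool_rot"],3),s["clock"],s["grip_width"])
f=bot.grab_frame("wrist");pickle.dump(f,open("w3.pkl","wb"));cv2.imwrite("pics/w3.png",f["pixels"][:,:,::-1])
print(proj(f,[[.4895,-.2635,.041]]))
E
```

```text
clock: 3.2
position: [0.4882, -0.2654, 0.1384]
tool_rot: [3.141, -0.003, -3.038]
force: [-0.4, 1.7, 1.0]
grip_width: 0.0599
finger_force: 0.0
clock: 3.7
position: [0.4892, -0.2641, 0.1018]
tool_rot: [-3.142, 0.0, -3.036]
force: [1.2, 0.2, -0.1]
grip_width: 0.0597
finger_force: 0.0
[ 0.4892 -0.2641  0.1018] [-3.142  0.    -3.036] 3.7 0.05974788476826171
[[319.21656709 215.75659461]]
```

View pics/w3.png

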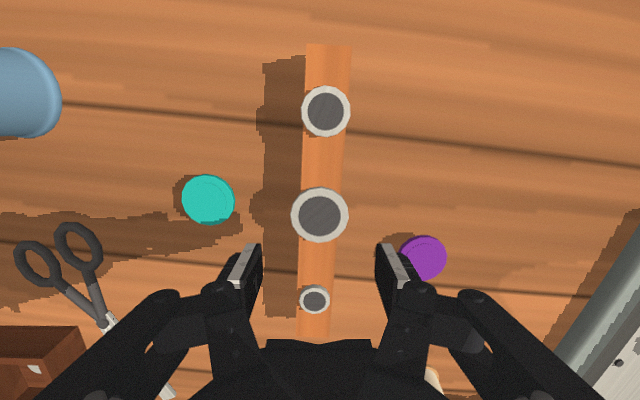

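The back is at (320,215), where predicted, and the fingers straddle it clear of both decoys. Descending and gripping.

```bash
python3 -m crank '{"travel":[[0,0,-2.5],[0,0,-5],[0,0,-7],[0,0,-8.3],[0,0,-8.3]],"turn":[[0,0,0],[0,0,0],[0,0,0],[0,0,0],[0,0,0]],"gripper":[0.3,0.3,0.3,0.3,0.3]}'
python3 -m crank '{"travel":[[0,0,0],[0,0,0],[0,0,0],[0,0,0],[0,0,0]],"turn":[[0,0,0],[0,0,0],[0,0,0],[0,0,0],[0,0,0]],"gripper":[0.4,0.5,0.6,0.6,0.6]}' 30
python3 -m crank '{"travel":[[0,0,0],[0,0,0.2],[0,0,1],[0,0,3],[0,0,5]],"turn":[[0,0,0],[0,0,0],[0,0,0],[0,0,0],[0,0,0]],"gripper":[0.7,0.7,0.7,0.7,0.7]}' 30
```

```text
clock: 4.25
position: [0.4885, -0.2642, 0.0175]
tool_rot: [3.141, -0.001, -3.036]
force: [-0.1, -0.6, 0.5]
grip_width: 0.0594
finger_force: 0.0
clock: 4.75
position: [0.4895, -0.2647, 0.0196]
tool_rot: [-3.141, 0.002, -3.036]
force: [-1.7, 1.1, 7.2]
grip_width: 0.0423
finger_force: 29.4
clock: 5.25
position: [0.4888, -0.2645, 0.0695]
tool_rot: [-3.142, -0.0, -3.037]
force: [0.1, -0.2, 0.2]
grip_width: 0.0423
finger_force: 30.5
```

```bash
python3 -m crank '{"travel":[[0,1,3],[1,4,6],[2.2,8.5,8],[3.4,13,8],[4.6,17.5,8]],"turn":[[0,0,0],[0,0,-4],[0,0,-8],[0,0,-12],[0,0,-17.7]],"gripper":[0.7,0.7,0.7,0.7,0.7]}'
python3 -m crank '{"travel":[[1,4,0],[2,8.5,0],[3,13,0],[4.2,17,0],[4.4,18.6,0]],"turn":[[0,0,0],[0,0,0],[0,0,0],[0,0,0],[0,0,0]],"gripper":[0.7,0.7,0.7,0.7,0.7]}'
python3 -m crank '{"travel":[[0,0,0],[0,0,0],[0,0,0],[0,0,0],[0,0,0]],"turn":[[0,0,0],[0,0,0],[0,0,0],[0,0,0],[0,0,0]],"gripper":[0.7,0.7,0.7,0.7,0.7]}'
python3 - <<'E'
from workcell import bot
from h import *
s=bot.observe();print(np.round(s["position"],4),np.round(s["tool_rot"],3),s["clock"],s["grip_width"])
f=bot.grab_frame("wrist");pickle.dump(f,open("w4.pkl","wb"));cv2.imwrite("pics/w4.png",f["pixels"][:,:,::-1])
p=np.array(s["position"])
print(proj(f,[[.5785,.0965,.06],p+[0,0,.022]]))
E
```

```text
clock: 5.75
position: [0.5356, -0.0877, 0.15]
tool_rot: [3.141, 0.002, 2.934]
force: [1.1, -0.3, -0.6]
grip_width: 0.0422
finger_force: 30.5
clock: 6.25
position: [0.5795, 0.1013, 0.149]
tool_rot: [3.14, 0.001, 2.942]
force: [-0.2, -0.4, -0.4]
grip_width: 0.0424
finger_force: 30.5
clock: 6.75
position: [0.5789, 0.0957, 0.1485]
tool_rot: [-3.142, 0.0, 2.937]
force: [-0.1, -0.3, -0.6]
grip_width: 0.042
finger_force: 30.5
[0.5789 0.0957 0.1485] [-3.142  0.     2.937] 6.75 0.04202580125210279
[[319.38589372 203.08133772]
 [318.58907289 276.10328305]]
```

View pics/w4.png

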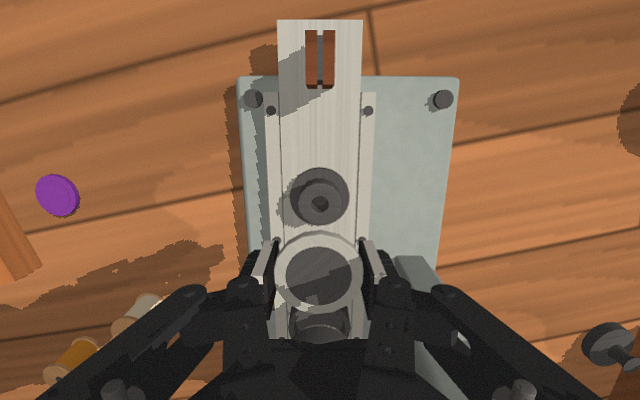

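The back is held level with its face centred at about (319,274). The bore is at (320,204), very close to prediction. I'll measure the residual offset.

Run:
```python
from h import *
f=pickle.load(open("w4.pkl","rb"));a=f["pixels"].astype(int)
def ell(m):
    c,_=cv2.findContours(m.astype(np.uint8),cv2.RETR_EXTERNAL,cv2.CHAIN_APPROX_NONE);return cv2.fitEllipse(max(c,key=len))
m=np.zeros(a.shape[:2],bool)
m[195:214,308:333]=True;b=ell(m&(a.max(2)<66))
m[:]=0;m[225:318,265:375]=True;L=m&(a.min(2)>118)
d=np.zeros_like(m);d[240:310,278:362]=True
D=d&(a.max(2)<118)
n,l,st,c=cv2.connectedComponentsWithStats(D.astype(np.uint8));i=l[274,319];e=ell(l==i)
print("bore",b,"disc",e,st[i])
B=plane(f,[b[0]],.06)[0]
for z in(.166,.170,.174):print(z,plane(f,[e[0]],z)[0].round(4))
print(B.round(4))
```

```text
bore ((320.39727783203125, 203.3713836669922), (12.862791061401367, 16.505733489990234), 128.62489318847656) disc ((317.5374755859375, 279.7024841308594), (62.86011505126953, 74.9026870727539), 80.33914947509766) [ 278  247   82   63 3369]
0.166 [0.5835 0.0942 0.166 ]
0.17 [0.581  0.0947 0.17  ]
0.174 [0.5784 0.0952 0.174 ]
[0.5789 0.0973 0.06  ]
```

```bash
python3 -m crank '{"travel":[[0,0.1,-2],[0,0.1,-4.5],[0,0.1,-6.5],[0,0.1,-8],[0,0.1,-8]],"turn":[[0,0,0],[0,0,0],[0,0,0],[0,0,0],[0,0,0]],"gripper":[0.7,0.7,0.7,0.7,0.7]}'
python3 -m crank '{"travel":[[0,0,-0.5],[0,0,-1],[0,0,-1.4],[0,0,-1.8],[0,0,-1.8]],"turn":[[0,0,0],[0,0,0],[0,0,0],[0,0,0],[0,0,0]],"gripper":[0.7,0.7,0.7,0.7,0.7]}'
python3 - <<'E'
from workcell import bot
from h import *
f=bot.grab_frame("wrist");pickle.dump(f,open("w5.pkl","wb"));cv2.imwrite("pics/w5.png",f["pixels"][:,:,::-1])
s=bot.observe();print(np.round(s["position"],4),np.round(s["force"],1),s["grip_width"])
E
```

```text
clock: 7.3
position: [0.5779, 0.0972, 0.0667]
tool_rot: [-3.14, -0.002, 2.938]
force: [-1.1, 0.0, -0.7]
grip_width: 0.0428
finger_force: 30.6
clock: 7.8
position: [0.5787, 0.0976, 0.05]
tool_rot: [-3.141, -0.0, 2.938]
force: [-0.5, -0.4, -0.8]
grip_width: 0.0422
finger_force: 30.6
[0.5787 0.0976 0.0502] [ 0.4 -0.  -0.1] 0.04271067500738476
```

View pics/w5.png

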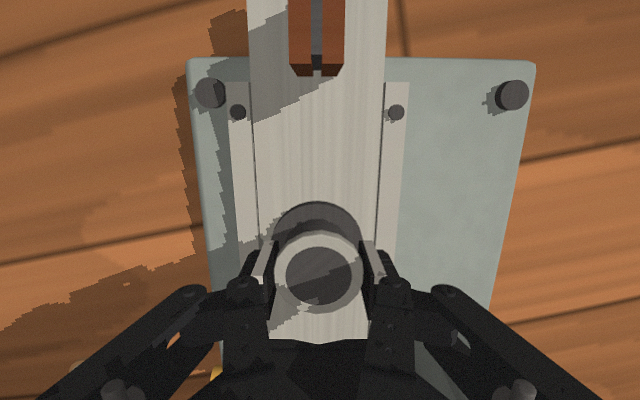

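No contact force, with the stud tip already about 6 mm inside the bore; the disc is at (319,273) over the post. Lowering until it touches.

```bash
python3 -m crank '{"travel":[[0,0,-0.1],[0,0,-0.2],[0,0,-0.3],[0,0,-0.4],[0,0,-0.4]],"turn":[[0,0,0],[0,0,0],[0,0,0],[0,0,0],[0,0,0]],"gripper":[0.7,0.7,0.7,0.7,0.7]}'
python3 -m crank '{"travel":[[0,0,-0.05],[0,0,-0.1],[0,0,-0.15],[0,0,-0.15],[0,0,-0.15]],"turn":[[0,0,0],[0,0,0],[0,0,0],[0,0,0],[0,0,0]],"gripper":[0.7,0.7,0.7,0.7,0.7]}'
```

```text
clock: 8.35
position: [0.5788, 0.0976, 0.0462]
tool_rot: [-3.141, -0.0, 2.938]
force: [-0.3, 0.0, -1.2]
grip_width: 0.0424
finger_force: 30.6
clock: 8.85
position: [0.5789, 0.0976, 0.0448]
tool_rot: [-3.142, 0.0, 2.938]
force: [-0.4, 0.5, 0.1]
grip_width: 0.0424
finger_force: 30.6
```

```bash
python3 -m crank '{"travel":[[0,0,-0.05],[0,0,-0.1],[0,0,-0.1],[0,0,-0.1],[0,0,-0.1]],"turn":[[0,0,0],[0,0,0],[0,0,0],[0,0,0],[0,0,0]],"gripper":[0.7,0.7,0.7,0.7,0.7]}'
python3 -m crank '{"travel":[[0,0,-0.05],[0,0,-0.1],[0,0,-0.1],[0,0,-0.1],[0,0,-0.1]],"turn":[[0,0,0],[0,0,0],[0,0,0],[0,0,0],[0,0,0]],"gripper":[0.7,0.7,0.7,0.7,0.7]}'
```

```text
clock: 9.35
position: [0.5795, 0.0975, 0.0445]
tool_rot: [3.141, 0.001, 2.938]
force: [-0.3, -0.7, 9.5]
grip_width: 0.0424
finger_force: 31.2
clock: 9.85
position: [0.5803, 0.0973, 0.0443]
tool_rot: [3.141, 0.003, 2.937]
force: [-1.5, -1.7, 23.0]
grip_width: 0.0425
finger_force: 31.9
```

Contact at TCP 0.0445, exactly the seated height. I'll relieve the load, release and look.

```bash
python3 -m crank '{"travel":[[0,0,0.1],[0,0,0.15],[0,0,0.15],[0,0,0.15],[0,0,0.15]],"turn":[[0,0,0],[0,0,0],[0,0,0],[0,0,0],[0,0,0]],"gripper":[0.7,0.7,0.7,0.35,0.25]}'
python3 -m crank '{"travel":[[0,0,0],[0,0,0],[0,0,2],[0,0,5],[0,0,8]],"turn":[[0,0,0],[0,0,0],[0,0,0],[0,0,0],[0,0,0]],"gripper":[0.25,0.25,0.25,0.25,0.25]}'
python3 -m crank '{"travel":[[-2,0.4,2],[-4,0.8,2],[-6,1.2,2],[-6,1.2,2],[-6,1.2,2]],"turn":[[0,0,0],[0,0,0],[0,0,0],[0,0,0],[0,0,0]],"gripper":[0.4,0.4,0.4,0.4,0.4]}'
python3 - <<'E'
from workcell import bot
from h import *
f=bot.grab_frame("wrist");pickle.dump(f,open("w6.pkl","wb"));cv2.imwrite("pics/w6.png",f["pixels"][:,:,::-1])
s=bot.observe();print(np.round(s["position"],4),np.round(s["force"],1),s["grip_width"])
print(proj(f,[[.5788,.0970,.066],[.4714,.1187,.078]]))
E
```

```text
clock: 10.35
position: [0.5786, 0.0976, 0.044]
tool_rot: [-3.141, -0.001, 2.938]
force: [-0.2, -0.1, -0.2]
grip_width: 0.0639
finger_force: 0.0
clock: 10.85
position: [0.5785, 0.0974, 0.1249]
tool_rot: [-3.141, -0.001, 2.938]
force: [-1.1, -0.3, 0.5]
grip_width: 0.0639
finger_force: 0.0
clock: 11.35
position: [0.5191, 0.1097, 0.1445]
tool_rot: [3.141, 0.0, 2.938]
force: [1.3, -0.2, -0.2]
grip_width: 0.0506
finger_force: 0.0
[0.5194 0.1095 0.1444] [-0.7 -0.2  0.2] 0.05098230474129765
[[317.97103327 274.14675067]
 [317.30209281 148.66623435]]
```

View pics/w6.png

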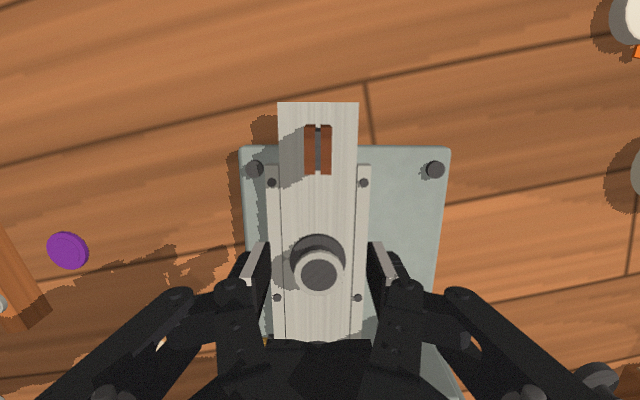

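The back sits flat on the pad with its centre at (319,272) against (318,274) predicted. The handle is at (318,149), as measured. Now gripping the handle.

```bash
python3 -m crank '{"travel":[[-2.4,0.4,0],[-4.8,0.9,0],[-4.8,0.9,-1],[-4.8,0.9,-4],[-4.8,0.9,-4]],"turn":[[0,0,0],[0,0,0],[0,0,0],[0,0,0],[0,0,0]],"gripper":[0.4,0.4,0.4,0.4,0.4]}'
python3 -m crank '{"travel":[[0,0,-2],[0,0,-4],[0,0,-5.9],[0,0,-5.9],[0,0,-5.9]],"turn":[[0,0,0],[0,0,0],[0,0,0],[0,0,0],[0,0,0]],"gripper":[0.4,0.4,0.4,0.4,0.4]}'
python3 -m crank '{"travel":[[0,0,0],[0,0,0],[0,0,0],[0,0,0],[0,0,0]],"turn":[[0,0,0],[0,0,0],[0,0,0],[0,0,0],[0,0,0]],"gripper":[0.6,0.9,0.9,0.9,0.9]}' 40
```

```text
clock: 11.9
position: [0.4702, 0.118, 0.1019]
tool_rot: [-3.139, -0.003, 2.938]
force: [-0.8, -0.6, 0.3]
grip_width: 0.0513
finger_force: 0.0
clock: 12.4
position: [0.4715, 0.1183, 0.0459]
tool_rot: [-3.141, -0.0, 2.937]
force: [-0.5, 0.0, -0.6]
grip_width: 0.0516
finger_force: 0.0
clock: 12.9
position: [0.4718, 0.119, 0.0463]
tool_rot: [3.14, 0.002, 2.938]
force: [0.5, 1.3, 8.2]
grip_width: 0.0195
finger_force: 40.6
```

```bash
python3 -m crank '{"travel":[[0.29,-0.06,0],[0.78,-0.16,0],[1.37,-0.28,0],[1.96,-0.4,0],[2.55,-0.52,0]],"turn":[[0,0,0],[0,0,0],[0,0,0],[0,0,0],[0,0,0]],"gripper":[0.9,0.9,0.9,0.9,0.9]}'
python3 -m crank '{"travel":[[0.59,-0.12,0],[1.18,-0.24,0],[1.76,-0.36,0],[2.35,-0.48,0],[2.94,-0.6,0]],"turn":[[0,0,0],[0,0,0],[0,0,0],[0,0,0],[0,0,0]],"gripper":[0.9,0.9,0.9,0.9,0.9]}'
```

```text
clock: 13.4
position: [0.4962, 0.1138, 0.0462]
tool_rot: [3.141, -0.001, 2.938]
force: [-7.4, 1.8, 14.6]
grip_width: 0.02
finger_force: 41.6
clock: 13.9
position: [0.5256, 0.1078, 0.0463]
tool_rot: [3.141, -0.001, 2.938]
force: [-6.9, 2.6, 13.5]
grip_width: 0.0194
finger_force: 41.5
```

```bash
python3 -m crank '{"travel":[[0.59,-0.12,0.03],[1.18,-0.24,0.06],[1.76,-0.36,0.1],[2.35,-0.48,0.1],[2.94,-0.6,0.1]],"turn":[[0,0,0],[0,0,0],[0,0,0],[0,0,0],[0,0,0]],"gripper":[0.9,0.9,0.9,0.9,0.9]}'
python3 -m crank '{"travel":[[0.59,-0.12,0],[1.18,-0.24,0],[1.76,-0.36,0],[2.25,-0.46,0],[2.45,-0.5,0]],"turn":[[0,0,0],[0,0,0],[0,0,0],[0,0,0],[0,0,0]],"gripper":[0.9,0.9,0.9,0.9,0.9]}'
python3 -m crank '{"travel":[[0.1,-0.02,0],[0.2,-0.04,0],[0.29,-0.06,0],[0.29,-0.06,0],[0.29,-0.06,0]],"turn":[[0,0,0],[0,0,0],[0,0,0],[0,0,0],[0,0,0]],"gripper":[0.9,0.9,0.9,0.9,0.9]}'
```

```text
clock: 14.4
position: [0.5541, 0.1017, 0.0464]
tool_rot: [-3.141, -0.002, 2.938]
force: [-7.2, 2.6, -1.2]
grip_width: 0.0194
finger_force: 40.0
clock: 14.9
position: [0.5795, 0.0965, 0.0464]
tool_rot: [-3.142, -0.001, 2.938]
force: [0.8, 0.7, -4.8]
grip_width: 0.0199
finger_force: 41.8
clock: 15.4
position: [0.5824, 0.0959, 0.0464]
tool_rot: [3.142, -0.0, 2.938]
force: [-3.5, 1.4, -0.4]
grip_width: 0.0195
finger_force: 42.5
```

```bash
R='see rows'; 
python3 -m crank '{"travel":[[0.1,-0.02,0],[0.2,-0.04,0],[0.39,-0.08,0],[0.49,-0.1,0],[0.49,-0.1,0]],"turn":[[0,0,0],[0,0,0],[0,0,0],[0,0,0],[0,0,0]],"gripper":[0.9,0.9,0.9,0.9,0.9]}'
for i in 1 2 3; do python3 -m crank '{"travel":[[0.1,-0.02,0],[0.2,-0.04,0],[0.2,-0.04,0],[0.2,-0.04,0],[0.2,-0.04,0]],"turn":[[0,0,0],[0,0,0],[0,0,0],[0,0,0],[0,0,0]],"gripper":[0.9,0.9,0.9,0.9,0.9]}' | grep -E "pos|force"; done
```

```text
clock: 15.9
position: [0.5874, 0.0948, 0.0464]
tool_rot: [3.142, -0.0, 2.938]
force: [-1.5, 1.2, -1.5]
grip_width: 0.0195
finger_force: 42.3
position: [0.5899, 0.0943, 0.0464]
force: [1.0, 1.2, -0.9]
finger_force: 42.5
position: [0.5917, 0.094, 0.0464]
force: [1.0, 1.7, 2.4]
finger_force: 42.9
position: [0.5936, 0.0936, 0.0464]
force: [-0.2, 0.9, 4.8]
finger_force: 43.1
```

```bash
for i in 1 2 3 4 5; do python3 -m crank '{"travel":[[0.1,-0.02,0],[0.1,-0.02,0],[0.1,-0.02,0],[0.1,-0.02,0],[0.1,-0.02,0]],"turn":[[0,0,0],[0,0,0],[0,0,0],[0,0,0],[0,0,0]],"gripper":[0.9,0.9,0.9,0.9,0.9]}' | grep -E "pos|^force"; done
```

```text
position: [0.5946, 0.0933, 0.0464]
force: [0.5, 0.9, 4.5]
position: [0.5955, 0.0931, 0.0463]
force: [0.4, 0.3, 4.8]
position: [0.5965, 0.0929, 0.0464]
force: [0.4, 1.1, 5.3]
position: [0.5975, 0.0927, 0.0464]
force: [0.6, 1.4, 5.5]
position: [0.5985, 0.0925, 0.0464]
force: [0.8, 1.0, 5.3]
```

```bash
for i in 1 2 3 4; do python3 -m crank '{"travel":[[0.1,-0.02,0],[0.1,-0.02,0],[0.1,-0.02,0],[0.1,-0.02,0],[0.1,-0.02,0]],"turn":[[0,0,0],[0,0,0],[0,0,0],[0,0,0],[0,0,0]],"gripper":[0.9,0.9,0.9,0.9,0.9]}' | grep -E "pos|^force"; done
python3 - <<'E'
from workcell import bot
from h import *
f=bot.grab_frame("wrist");pickle.dump(f,open("w7.pkl","wb"));cv2.imwrite("pics/w7.png",f["pixels"][:,:,::-1])
t=bot.grab_frame("top");pickle.dump(t,open("top7.pkl","wb"))
E
```

```text
position: [0.5995, 0.0923, 0.0464]
force: [0.6, 0.4, 5.1]
position: [0.6005, 0.0921, 0.0464]
force: [1.5, 0.8, 5.4]
position: [0.6015, 0.0919, 0.0463]
force: [1.3, 1.2, 5.3]
position: [0.6018, 0.0918, 0.0463]
force: [-5.1, 0.8, 10.5]
```

View pics/w7.png

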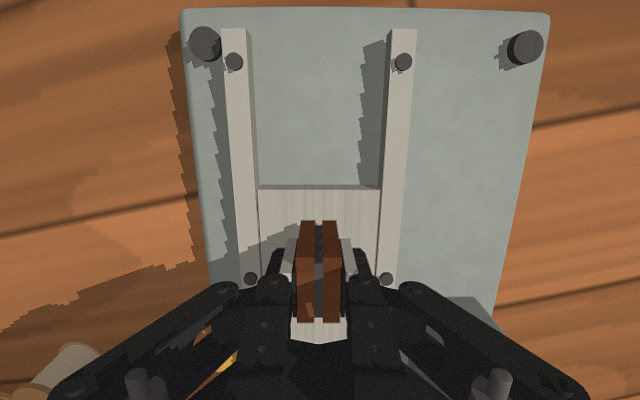

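The handle is gripped and the tray has slid in; the base's near edge runs from (183,10) to (549,15). As a check, at 0.130 the handle must sit 110 mm in from that edge (press x = −110 vs −220).

Run:
```python
from h import *
from workcell import bot
s=bot.observe();print(np.round(s["position"],4),np.round(s["force"],1),s["clock"])
u=np.array([.9796,-.2011])
for n,uv in(("w7",[(183,10),(549,15)]),("w6",[(240,146),(449,149)]),("w5",[(188,59),(534,65)])):
    f=pickle.load(open(n+".pkl","rb"))
    P=plane(f,uv,.022)[:,:2];e=P[1]-P[0]
    print(n,P.round(4).tolist(),np.degrees(np.arctan2(-e[0],e[1])),"width",np.linalg.norm(e),"handle-edge end",((np.array([.6018,.0918])-P)@u).round(4),"start",((np.array([.4718,.119])-P)@u).round(4))
```

```text
[0.6018 0.0918 0.0463] [-4.9  0.9  9.2] 22.0
w7 [[0.465, 0.0491], [0.5041, 0.2351]] -11.856421074151978 width 0.19002912106946354 handle-edge end [0.1254 0.1246] start [-0.0074 -0.0083]
w6 [[0.4618, 0.0489], [0.5027, 0.235]] -12.390809293672424 width 0.19044450257215936 handle-edge end [0.1285 0.1259] start [-0.0043 -0.0069]
w5 [[0.4641, 0.0488], [0.5044, 0.2346]] -12.255231148612808 width 0.19010250388887667 handle-edge end [0.1263 0.1241] start [-0.0066 -0.0087]
```

The geometry shows the tray started near 0.017 and now stands at the end stop (0.150), not the notch. That fits the earlier force sign flip (+0.8 to −3.5 N) near handle x ≈ 0.581. I'll draw it back about 20 mm and feel for the notch.

```bash
python3 -m crank '{"travel":[[-0.2,0.04,0.05],[-0.6,0.12,0.05],[-1,0.2,0.05],[-1.27,0.26,0.05],[-1.27,0.26,0.05]],"turn":[[0,0,0],[0,0,0],[0,0,0],[0,0,0],[0,0,0]],"gripper":[0.9,0.9,0.9,0.9,0.9]}' | grep -E "pos|^force"
for i in 1 2 3 4 5 6 7 8 9 ; do python3 -m crank '{"travel":[[-0.1,0.02,0],[-0.1,0.02,0],[-0.1,0.02,0],[-0.1,0.02,0],[-0.1,0.02,0]],"turn":[[0,0,0],[0,0,0],[0,0,0],[0,0,0],[0,0,0]],"gripper":[0.9,0.9,0.9,0.9,0.9]}' | grep -E "pos|^force"; done
```

```text
position: [0.5888, 0.0946, 0.0465]
force: [-2.2, 2.5, -2.9]
position: [0.5883, 0.0946, 0.0465]
force: [-2.6, 2.1, -10.0]
position: [0.5874, 0.0948, 0.0465]
force: [-1.9, 2.9, -15.6]
position: [0.5862, 0.0951, 0.0466]
force: [-3.9, 3.6, -16.1]
position: [0.5851, 0.0953, 0.0466]
force: [-3.6, 4.3, -16.6]
position: [0.5837, 0.0956, 0.0466]
force: [-8.4, 4.3, -16.3]
position: [0.5827, 0.0958, 0.0466]
force: [-8.5, 4.0, -16.9]
position: [0.5824, 0.0958, 0.0466]
force: [-3.7, 3.6, -20.5]
position: [0.5821, 0.0959, 0.0467]
force: [2.2, 2.6, -26.3]
position: [0.5818, 0.0959, 0.0467]
force: [7.6, 2.9, -30.5]
```

The notch is unmistakable: the force draws to −8.5 N, then flips sign at handle x ≈ 0.5821, 20 mm before the stop. Relaxing the load at the centre.

```bash
python3 -m crank '{"travel":[[0.05,-0.01,-0.05],[0.1,-0.02,-0.1],[0.14,-0.03,-0.1],[0.14,-0.03,-0.1],[0.14,-0.03,-0.1]],"turn":[[0,0,0],[0,0,0],[0,0,0],[0,0,0],[0,0,0]],"gripper":[0.9,0.9,0.9,0.9,0.9]}' | grep -E "clo|pos|force"
python3 -m crank '{"travel":[[0,0,0],[0,0,0],[0,0,0],[0,0,0],[0,0,0]],"turn":[[0,0,0],[0,0,0],[0,0,0],[0,0,0],[0,0,0]],"gripper":[0.9,0.9,0.9,0.9,0.9]}' | grep -E "clo|pos|force"
python3 - <<'E'
from workcell import bot
from h import *
f=bot.grab_frame("scene")
q=proj(f,[[.687,.0745,.066]])[0];print(q)
x,y=int(q[0])-40,int(q[1])-40
cv2.imwrite("pics/s8.png",cv2.resize(f["pixels"][y:y+80,x:x+80],(480,480),interpolation=2)[:,:,::-1])
E
```

```text
clock: 27.5
position: [0.5825, 0.0959, 0.0464]
force: [-3.9, 2.0, 2.5]
finger_force: 44.9
clock: 28.0
position: [0.5825, 0.0958, 0.0464]
force: [-5.0, 2.2, 2.5]
finger_force: 45.0
[357.34535544 210.88820937]
```

View pics/s8.png

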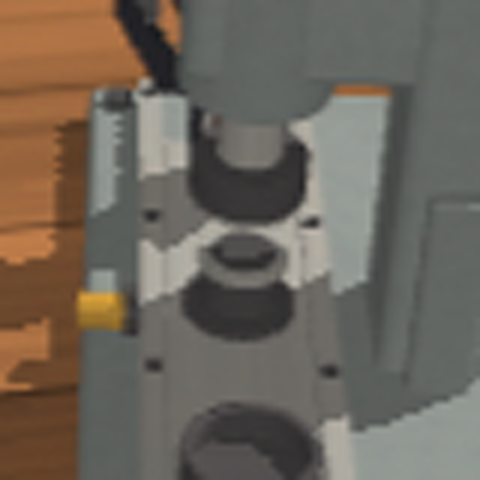

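The back is still flat on the pad, at crop (243,255), under the ram with the cup die beyond it. One last half-millimetre trim to balance the force, then hand in.

```bash
python3 -m crank '{"travel":[[-0.04,0.01,0],[-0.04,0.01,0],[-0.04,0.01,0],[-0.04,0.01,0],[-0.04,0.01,0]],"turn":[[0,0,0],[0,0,0],[0,0,0],[0,0,0],[0,0,0]],"gripper":[0.9,0.9,0.9,0.9,0.9]}' | grep -E "clo|pos|force"
python3 -c "
from workcell import bot
print(bot.job_done())"
```

```text
clock: 28.55
position: [0.5824, 0.0959, 0.0463]
force: [-2.8, 1.0, 6.9]
finger_force: 45.6
the job is handed in; nothing more can be done
None
```

I handed the job in at about 28.6 s: the largest back is seated flat on the pad and the gripper holds the tray at the pad's notch by its handle; I first overran the notch to the end stop and drew the tray back about 20 mm until I felt the catch, and no verdict was returned.

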